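# Nip a wooden tag in the riveting press with the fine knob

## Task

Slide the wooden tag in the riveting press's channel fully home against the back stop. Then turn the small inner bar knob on top of the press clockwise until you feel the foot bite and the tag is held firmly, stopping there so that the wood is not crushed, and let go. Do not turn the wide outer collar around the knob, and leave the other things on the bench alone.

Things in the scene. Friction and masses are not known exactly. Their poses are not given: they have to be found in the camera images.
- press: small blue cast press fixed to the bench, base 180 x 110 x 20 mm. Origin: centre of the underside; x from its open front to its back column, z up. A flat channel along x (39 mm wide, floor 20 mm above the bench, steel rails 6 mm high from x -50 to +45 mm) holds the tag. The head overhangs from x = -13 mm back, 77 to 105 mm high; both knobs and the plunger share a vertical axis at x +22 mm, y 0.
- stop (a point): middle of the face of the steel back stop that closes the channel (12 mm high, 60 mm wide), at tag mid-thickness, 24 mm above the bench; x along the channel towards the back.
- tag_near (a point): tip of the near end (at the press's open front) of the loose wooden tag in the channel, half-way up its thickness. The tag is a flat bone, 120 mm long, 8 mm thick, with round 36 mm ends and a 20 mm waist, some 40 g; its x runs to its far end. It starts 12 to 30 mm short of the stop; even when home this end sticks out 25 mm past the rails, free to be pushed from behind.
- tag_far (a point): tip of the tag's far end, under the press's head, half-way up; it meets the stop's face when the tag is home.
- fine_grip (a point): inner (fine) knob: an upright steel bar 32 mm long, 12 mm thick, 32 mm tall, on a thin 28 mm disc on the collar's axis. The point is on the axis, 24 mm above the collar's top face, 9 mm below the bar's top, 145 mm above the bench; x along the bar's length, y across its thickness. Fingertips must stay above the collar's top.
- fine (a joint): fine knob's angle (rad), growing clockwise from above; 1 rad lowers the foot 5 mm. Turns freely at 0.1 N m; once the foot bears on the tag each newton of clamping adds 0.005 N m, and clamping climbs steeply, about 100 N per rad. 10 to 20 N (0.05 to 0.1 N m above free turning) is a firm nip, 35 N dents the wood. The foot meets the tag 0.4 to 1.4 rad from the start. Stays where left.
- collar_mark (a point): white mark on top of the wide outer collar (knurled dark steel, 56 mm across, 16 mm high, top face 121 mm above the bench), 26 mm from the axis. The collar turns very easily (0.03 N m), is set for the job and must stay as it is.
- plunger: steel plunger under the head, carrying a square foot 18 x 18 mm. Origin on the knob axis, 95 mm above the bench when the fine knob reads 0, moving down as it turns clockwise. The foot is packed differently each time, its lower face 60 to 64 mm below this origin, so where it meets the tag has to be felt.
- tag2: spare wooden tag lying on the bench, a bystander
- tag3: another spare wooden tag on the bench, a bystander
- tray: small steel bowl, 90 mm across, 22 mm high, a bystander
- gluejar: glue jar, 54 mm across, 75 mm high, a bystander
- mallet: hammer lying on the bench, a bystander
- driver: screwdriver lying on the bench, a bystander
- mug: white mug, 95 mm high, a bystander
Things that resemble listed ones, but are neither listed nor needed, are in the scene too. What is shaped like the press but pink or turquoise is not meant.

How it is judged (in metres and radians):
On the way, in this order (a step that is already met when the one before it is completed fails the run):
1. the tag is home against the back stop, not yet clamped (x of tag_far in the frame of press above 0.0425 m and not (contact force between plunger and anything else above 5 N)), for 0.2 s.
2. the foot clamps the tag with more than 5 N (x of tag_far in the frame of press above 0.0425 m and contact force between plunger and anything else above 5 N), for 0.2 s.
At the end, for the whole second after the job is handed in: The tag's far end is within 2.5 mm of the back stop, the foot still bears on the tag with more than 5 N after the knob is let go, and the collar's mark is within 4 mm of where it began (all of step 2 and distance of collar_mark from where it was at the start of the episode below 0.004 m); the robot touches nothing.
It fails at once if the tag is crushed: the foot bears with more than 35 N (contact force between plunger and anything else above 35 N).
It fails at once if the outer collar is turned: its mark moves more than 4 mm (distance of collar_mark from where it was at the start of the episode above 0.004 m).
It fails at once if a bystander is moved more than 20 mm (distance of any of tag2, tag3, tray, gluejar, mallet, driver, mug from where it was at the start of the episode above 0.02 m).
It also fails if it takes over 70 s, if anything falls off the work surface, if the arm or the gripper's body presses on something with over 40 N, if the wrist force passes 120 N, or if a joint passes its speed limit or range.

## Robot

A 7-joint arm with a two-finger parallel gripper is mounted at the origin on the work surface. World frame = base frame: x ahead of the robot, y to its left, z up, the work surface at z = 0. Lengths are in m, angles in degrees, forces in N, time in s.
With the tool pointing down it reaches from about 0.425 to 0.875 m from the base axis. Payload 4.7 kg.
Tool frame: the origin (TCP) lies midway between the tips of the shut fingers; the grasp point (between the pads) lies 19 mm behind it (env.grip_depth is the distance from the TCP to the grasp point, in m); z points along the fingers, y is the line along which they close (so a half turn about z gives the same grasp; the last joint's range is limited). The gripper opens to 87 mm and grips with 3 to 60 N. Pads are 19 mm wide; open, the fingers measure 117 mm over their backs; the gripper's body (75 mm by 190 mm) begins 51 mm behind the grasp point.
Start: joints at [65.151, 18.392, -4.016, 83.108, 1.295, 78.541, -3.26], TCP at [0.281, -0.586, 0.223] pointing down, gripper open.
Joint ranges: [-163.93, 163.93], [-17.29, 119.83], [-79.2, 71.16], [3.27, 140.29], [-89.18, 269.18], [5.43, 117.66], [-154.24, 154.24]. Speed limits (degrees/s): [147.25, 147.25, 180, 180, 180, 180, 180].

## Interface

Orientations are given as [roll, pitch, yaw] about the fixed x, y, z axes, in that order (R = Rz(yaw) Ry(pitch) Rx(roll)).
In Python, from cell import get_obs, optics, env, nets gives the robot as it stands.
- The arm moves only by the shell command python3 -m creep 'ROWS' [FORCE]. ROWS is JSON, a list of rows, each an object of numbers: "wx", "wy", "wz": the turn, a rotation vector about the tool's x, y, z in degrees; "tx", "ty", "tz": the shift along the tool's x, y, z in mm; "gripper": the opening, from -1 (shut) to 1 (fully open). A call has 1 to 5 rows; each row is the pose to reach, as a shift and turn from the pose commanded when the call began, along the tool's axes at that moment; what a row does not reach only later rows make up. A row lasts 1/12 s, in which the tool goes at most 41.7 mm and 7.16 degrees, less where a joint would pass 70% of its speed; a pose out of reach is approached as far as the arm can. A call with a gripper value outside its range is refused whole. The fingers move at their own pace and stop on an object; FORCE is the grip in N (left out, the last holds). Time passes only in rows, so rows that repeat a pose let the fingers close. It gives the time, the measured TCP pose, the force, the opening and the grip force at its end, in the units of the state.
- get_obs(): the state, without advancing time (a new reading comes with each control period).
- optics.read_camera(name): name is "scene" or "top" or "wrist"; returns (picture, depth): 420x560x3 uint8, red, green, blue; 420x560 float32, m along the optical axis (not along the pixel's ray), 0 where there is no reading.
- optics.camera_info(name): a dict with "fovy" (degrees; the focal length in pixels is half the picture's height over the tangent of half this angle, whatever the lens; pixels are square), "cx", "cy" (the principal point, pixels), "k1" (the pictures are not rectified: a ray, as slopes to the right and down, at radius r is drawn at 1 + k1 r^2 times it, then the intrinsics apply), "R" (3x3) and "t" (3): a world point X has camera coordinates R X + t; the wrist camera has in their place "tool_from_camera" (4x4, takes a point from camera to tool coordinates, whose origin is the TCP and whose axes are the flange's). Camera axes: x right, y down, z forward; pixel columns grow to the right and rows downward; lengths in m; the calibration is good to about 2 mm. A picture is of the moment at which its call begins: read the wrist's pose just before it. camera_info takes no time and is no camera call.
- env.sign_off(): hands the job in; it is judged then, once.
Trained networks look in the newest picture that a camera, given by its name, has taken for a name from the list of things; names that differ only in an ending like _2 or _b are one class to them, and where a whole thing is asked for, a point or a joint stands for the part that bears it (a point fixed in the world has none). Each returns a list of dicts, best first, with "confidence" (0 to 1); they miss things now and then, are a little off and sometimes report something else, mostly with a low value. They report only what shows in the picture. A call takes as long as a camera call. They do not tell look-alikes from the thing itself.
- nets.look_for(query, camera): "point" ([x, y, z] in m, in world coordinates, good to about 4 mm: the middle of the surface that is visible of it).
- nets.place_of(query, camera): "point" ([x, y, z] in m, in world coordinates, good to about 4 mm: a listed point, or the origin of a listed thing).
The state is a dict: "time_s": time; "qpos": joint angles; "joint_velocities": joint speeds; "effort": joint torques, N m; "tool_pos": TCP position; "tool_rot": TCP orientation; "force": force on the tool from outside, world axes, zero at the start; "wrist_torque": the same for the moment, N m; "grip_width": finger opening in m; "grasp_force": force on a finger pad.
Only numpy, scipy, OpenCV 4.12 (cv2) and the standard library are available. Lean on these libraries where they do the work, as an engineer would, in place of code of your own. Each camera call takes 0.05 s, during which the arm holds its last target. There are 200 camera calls.

## Working session

There is one attempt and no reset: what is moved stays moved. The work goes in short steps, Python scripts to look and compute and a shell command to move; the robot and the scene stay as the last step left them, time stands still between calls to the robot, and variables do not carry over. Pictures are saved under pics/ and viewed, at most 10 in all, crops included, and the job is handed in when it is done.

```bash
mkdir -p pics; ls
python3 - <<'E'
from cell import get_obs, optics, env, nets
import cv2
s=get_obs(); print(s['time_s'],s['tool_pos'],s['tool_rot'],s['grip_width'])
for c in ['scene','top']:
    p,d=optics.read_camera(c); cv2.imwrite(f'pics/{c}0.png',p[:,:,::-1])
    for q in ['press','tag_near','tag_far','fine_grip','collar_mark','stop']:
        print(c,q,[(r['point'],r['confidence']) for r in nets.place_of(q,c)[:3]])
E
```

```text
pics
0.0 [ 0.28116705 -0.58541965  0.22145903] [-1.79890268e+02  4.79848179e-03  2.56599575e+01] 0.08716183476283047
scene press [([0.3602, -0.1858, 0.0013], 0.93), ([0.3082, 0.1904, 0.0038], 0.72), ([0.5661, -0.0185, 0.0003], 0.69)]
scene tag_near [([0.4802, -0.0444, 0.0273], 0.55)]
scene tag_far []
scene fine_grip [([0.62, 0.1734, -0.0], 0.75), ([0.3789, -0.1759, 0.1449], 0.69), ([0.5857, -0.0097, 0.1477], 0.5)]
scene collar_mark [([0.3049, 0.1989, 0.1232], 0.73), ([0.5652, -0.0231, 0.1202], 0.63), ([0.3619, -0.183, 0.1229], 0.61)]
scene stop [([0.6096, -0.0001, 0.0251], 0.89), ([0.4033, -0.1636, 0.0246], 0.64), ([0.3555, 0.2024, 0.023], 0.56)]
top press [([0.3066, 0.197, -0.0002], 0.97), ([0.3587, -0.181, -0.0014], 0.69)]
top tag_near [([0.4763, -0.0444, 0.0205], 0.88)]
top tag_far [([0.5918, -0.0095, 0.0261], 0.6)]
top fine_grip [([0.3338, 0.1996, 0.1437], 0.59), ([0.3795, -0.1766, 0.1448], 0.49), ([0.5856, -0.0124, 0.1435], 0.42)]
top collar_mark [([0.3044, 0.1958, 0.1184], 0.69), ([0.3583, -0.1822, 0.1231], 0.67), ([0.5665, -0.0242, 0.123], 0.56)]
top stop [([0.352, 0.1979, 0.0194], 0.96), ([0.4053, -0.1634, 0.023], 0.91), ([0.6118, -0.0025, 0.0235], 0.56)]
```

View pics/scene0.png

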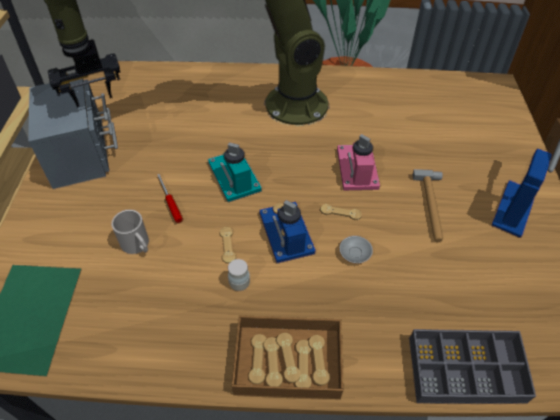

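View pics/top0.png

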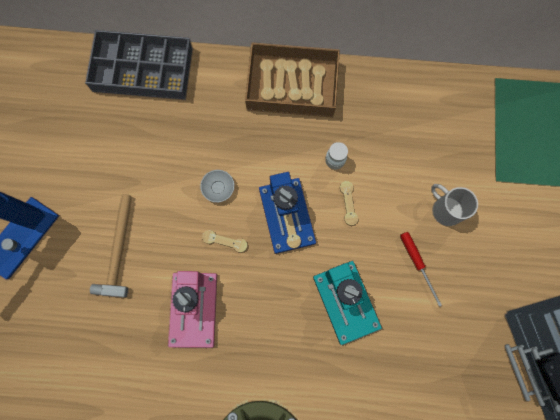

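The scene picture shows the blue press at about (287,230), and the top picture at (287,212). Its open front faces the robot and the tag sticks out at (293,240). The bystanders are clear of it. I'll fit the press pose from the blue base pixels.

```bash
cat > h.py <<'E'
from cell import get_obs, optics, env, nets
import numpy as np, cv2
from scipy.spatial.transform import Rotation as Rn
def cloud(c, pic, d, s=None):
    i=optics.camera_info(c); h,w=d.shape; f=h/2/np.tan(np.radians(i['fovy'])/2)
    K=np.array([[f,0,i['cx']],[0,f,i['cy']],[0,0,1]])
    v,u=np.mgrid[:h,:w]
    n=cv2.undistortPoints(np.stack([u,v],-1).reshape(-1,1,2).astype(np.float64),K,np.array([i['k1'],0,0,0,0.])).reshape(h,w,2)
    P=np.dstack([n*d[...,None],d]).reshape(-1,3)
    if c=='wrist':
        T=np.array(i['tool_from_camera']); P=P@T[:3,:3].T+T[:3,3]
        P=P@Rn.from_euler('xyz',s['tool_rot'],degrees=True).as_matrix().T+s['tool_pos']
    else: P=(P-np.array(i['t']))@np.array(i['R'])
    return P.reshape(h,w,3)
E
python3 - <<'E'
from h import *
for c in ['top','scene']:
    p,d=optics.read_camera(c); P=cloud(c,p,d); p=p.astype(int)
    r=np.hypot(P[...,0]-.56,P[...,1]+.02)<.13
    b=(p[...,2]>p[...,0]+40)&(p[...,2]>p[...,1]+30)&(d>0)&r
    m=b&(P[...,2]<.03)&(P[...,2]>.01)
    print(c,m.sum(),cv2.minAreaRect((P[m][:,:2]*1000).astype(np.float32)), np.median(P[m][:,2]))
    t=(p[...,0]>150)&(p[...,0]>p[...,2]+50)&(d>0)&r&(P[...,2]>.022)&(P[...,2]<.034)
    print(t.sum(), P[t].min(0) if t.any() else 0)
    g=r&(P[...,2]>.145)&(P[...,2]<.165)
    if g.sum()>5: print('bar',g.sum(),cv2.minAreaRect((P[g][:,:2]*1000).astype(np.float32)))
E
```

```text
top 1480 ((567.0918579101562, -16.00220489501953), (178.8413543701172, 108.15721893310547), 18.71462631225586) 0.02056849011156414
190 [ 0.48293438 -0.0533649   0.02290236]
bar 82 ((587.9736328125, -9.096597671508789), (31.88130760192871, 11.649102210998535), 56.491092681884766)
scene 804 ((569.2766723632812, -16.21251678466797), (180.95896911621094, 108.91735076904297), 18.753917694091797) 0.021595179959208316
38 [ 0.47692245 -0.05344574  0.02391672]
bar 76 ((589.803955078125, -9.318241119384766), (32.962242126464844, 15.010041236877441), 52.981319427490234)
```

Run:
```python
from h import *
s=get_obs(); R=Rn.from_euler('xyz',s['tool_rot'],degrees=True)
print(R.inv().apply(np.array([.45,-.053,.26])-s['tool_pos'])*1000)
```

```text
[ 382.73520471 -407.37654257  -37.45828214]
```

Both cameras agree: press at (0.568, -0.016), yaw 18.7°, bar at about 55°. I'll go to a point above the front of the tag.

```bash
python3 -m creep '[{"tx":136,"ty":-145,"tz":-13,"gripper":-1},{"tx":136,"ty":-145,"tz":-13,"gripper":-1},{"tx":136,"ty":-145,"tz":-13,"gripper":-1},{"tx":136,"ty":-145,"tz":-13,"gripper":-1},{"tx":136,"ty":-145,"tz":-13,"gripper":-1}]' 20
python3 -m creep '[{"tx":136,"ty":-145,"tz":-13,"gripper":-1},{"tx":136,"ty":-145,"tz":-13,"gripper":-1},{"tx":136,"ty":-145,"tz":-13,"gripper":-1},{"tx":136,"ty":-145,"tz":-13,"gripper":-1},{"tx":136,"ty":-145,"tz":-13,"gripper":-1}]'
python3 -m creep '[{"tx":111,"ty":-117,"tz":-13,"wz":7,"gripper":-1},{"tx":111,"ty":-117,"tz":-13,"wz":7,"gripper":-1},{"tx":111,"ty":-117,"tz":-13,"wz":7,"gripper":-1},{"tx":111,"ty":-117,"tz":-13,"wz":7,"gripper":-1},{"tx":111,"ty":-117,"tz":-13,"wz":7,"gripper":-1}]'
python3 - <<'E'
from h import *
s=get_obs(); print(s['force'],s['tool_rot'])
R=Rn.from_euler('xyz',s['tool_rot'],degrees=True)
yaw=np.radians(18.7)
X=np.array([.568,-.016,0])+np.array([np.cos(yaw),np.sin(yaw),0])*-.122
print(R.inv().apply(X+[0,0,.0235]-s['tool_pos'])*1000)
p,d=optics.read_camera('wrist'); cv2.imwrite('pics/w1.png',p[:,:,::-1])
E
```

```text
[0.45980177 0.39482883 0.21689941] [1.79992898e+02 3.48581529e-03 2.56615008e+01]
[ 384.03342851 -404.44285576  199.04200475]validation failed for argument at $[0]...
validation failed for argument at $[0]...
validation failed for argument at $[0]...
```

The rows were refused. They may need every key, so I'll try that.

```bash
python3 -m creep '[{"wx":0,"wy":0,"wz":0,"tx":136,"ty":-145,"tz":-13,"gripper":-1},{"wx":0,"wy":0,"wz":0,"tx":136,"ty":-145,"tz":-13,"gripper":-1},{"wx":0,"wy":0,"wz":0,"tx":136,"ty":-145,"tz":-13,"gripper":-1},{"wx":0,"wy":0,"wz":0,"tx":136,"ty":-145,"tz":-13,"gripper":-1},{"wx":0,"wy":0,"wz":0,"tx":136,"ty":-145,"tz":-13,"gripper":-1}]' 20
```

```text
time_s: 1.27
tool_pos: [0.3425, -0.393, 0.236]
tool_rot: [180.0, -0.0, 25.8]
force: [1.6, -0.1, -0.1]
grip_width: 0.0612
grasp_force: 0.0
```

All seven keys are needed. I'll continue.

```bash
python3 -m creep '[{"wx":0,"wy":0,"wz":0,"tx":136,"ty":-145,"tz":-13,"gripper":-1},{"wx":0,"wy":0,"wz":0,"tx":136,"ty":-145,"tz":-13,"gripper":-1},{"wx":0,"wy":0,"wz":0,"tx":136,"ty":-145,"tz":-13,"gripper":-1},{"wx":0,"wy":0,"wz":0,"tx":136,"ty":-145,"tz":-13,"gripper":-1},{"wx":0,"wy":0,"wz":0,"tx":136,"ty":-145,"tz":-13,"gripper":-1}]'
python3 -m creep '[{"wx":0,"wy":0,"wz":7,"tx":111,"ty":-115,"tz":-13,"gripper":-1},{"wx":0,"wy":0,"wz":7,"tx":111,"ty":-115,"tz":-13,"gripper":-1},{"wx":0,"wy":0,"wz":7,"tx":111,"ty":-115,"tz":-13,"gripper":-1},{"wx":0,"wy":0,"wz":7,"tx":111,"ty":-115,"tz":-13,"gripper":-1},{"wx":0,"wy":0,"wz":7,"tx":111,"ty":-115,"tz":-13,"gripper":-1}]'
python3 - <<'E'
from h import *
s=get_obs(); print(s['force'],s['tool_rot'],s['tool_pos'])
R=Rn.from_euler('xyz',s['tool_rot'],degrees=True)
yaw=np.radians(18.7)
X=np.array([.568,-.016,0])+np.array([np.cos(yaw),np.sin(yaw),0])*-.122
print(R.inv().apply(X+[0,0,.0235]-s['tool_pos'])*1000)
p,d=optics.read_camera('wrist'); cv2.imwrite('pics/w1.png',p[:,:,::-1])
E
```

```text
time_s: 1.68
tool_pos: [0.4019, -0.2033, 0.2492]
tool_rot: [179.9, -0.0, 25.8]
force: [0.9, -0.3, -0.3]
grip_width: 0.0282
grasp_force: 0.0
time_s: 2.1
tool_pos: [0.4536, -0.0459, 0.263]
tool_rot: [-179.9, -0.2, 19.4]
force: [-0.3, 1.1, 1.3]
grip_width: 0.0018
grasp_force: 0.0
[-0.33839134  1.08107712  1.30068882] [-179.94463126   -0.24639308   19.38211907] [ 0.45356177 -0.04592713  0.26300987]
[ -5.1368885    8.52622258 239.48186368]
```

View pics/w1.png

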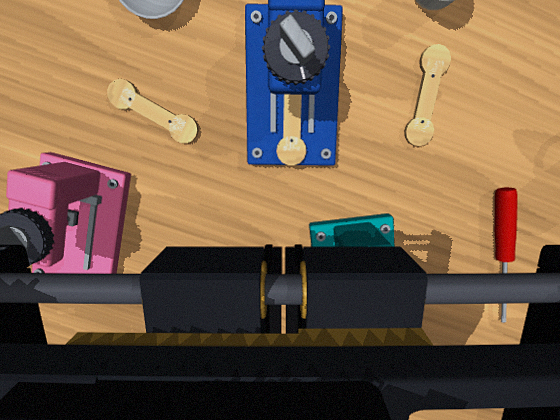

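The wrist view shows the blue press with the tag's near end at (290,158), and the turquoise press just beside the gripper at (350,230). I'll check that the gripper body clears it and refine the fit.

Run:
```python
from h import *
s=get_obs()
p,d=optics.read_camera('wrist'); P=cloud('wrist',p,d,s); p=p.astype(int)
r=np.hypot(P[...,0]-.56,P[...,1]+.02)<.13
b=(p[...,2]>p[...,0]+40)&(p[...,2]>p[...,1]+30)&(d>0)&r
m=b&(P[...,2]<.03)&(P[...,2]>.01)
print(m.sum(),cv2.minAreaRect((P[m][:,:2]*1000).astype(np.float32)))
g=r&(P[...,2]>.145)&(P[...,2]<.165)
print('bar',g.sum(),cv2.minAreaRect((P[g][:,:2]*1000).astype(np.float32)),np.median(P[g][:,2]))
y=np.radians(18.7); A=np.array([[np.cos(y),np.sin(y)],[-np.sin(y),np.cos(y)]])
t=(p[...,0]>150)&(p[...,0]>p[...,2]+50)&(d>0)&r&(P[...,2]>.024)&(P[...,2]<.034)
q=(P[t][:,:2]-[.568,-.016])@A.T; print('tag x min/max, y mean',np.percentile(q[:,0],[1,99]),(q[:,1].min()+q[:,1].max())/2,q[:,1].min(),q[:,1].max())
p2,d2=optics.read_camera('top'); Q=cloud('top',p2,d2); p2=p2.astype(int); Q=Q.reshape(-1,3); p2=p2.reshape(-1,3)
teal=(p2[:,1]>p2[:,0]+60)&(p2[:,2]>p2[:,0]+60)&(np.hypot(Q[:,0]-.36,Q[:,1]+.18)<.14)
w=(Q[teal][:,:2]-[.568,-.016])@A.T; z=Q[teal][:,2]
for lo,hi in [(.01,.05),(.07,.12)]:
    k=(z>lo)&(z<hi); print(lo,k.sum(), w[k].max(0) if k.any() else 0, w[k][w[k][:,0]>w[k][:,0].max()-.01].mean(0) if k.any() else 0)
near=w[(z>.07)]; near=near[near[:,1]>-.12]; print('teal high within y>-.12', near.max(0) if len(near) else None)
```

```text
7379 ((566.6605224609375, -16.868560791015625), (178.42491149902344, 109.28173065185547), 18.7573299407959)
bar 757 ((587.6454467773438, -9.864151000976562), (31.9272518157959, 12.424714088439941), 55.86034393310547) 0.15319182889030747
tag x min/max, y mean [-0.0886328  -0.00967997] -0.00041860118486738464 -0.01782276187956116 0.01698555950982639
0.01 1389 [-0.15559499 -0.04289885] [-0.1604484  -0.12726198]
0.07 240 [-0.16507666 -0.06676544] [-0.1702098  -0.09812559]
teal high within y>-.12 [-0.16507666 -0.06676544]
```

```bash
cat > go.py <<'E'
import sys
from h import *
# press-frame x,y, z (m) -> shift in tool axes mm
x,yy,z=map(float,sys.argv[1:4])
s=get_obs(); y=np.radians(18.7); c,n=np.cos(y),np.sin(y)
X=np.array([.567+c*x-n*yy,-.0165+n*x+c*yy,z])
print(s['time_s'],s['tool_pos'],s['tool_rot'],s['force'],s['wrist_torque'])
print(Rn.from_euler('xyz',s['tool_rot'],degrees=True).inv().apply(X-s['tool_pos'])*1000)
E
python3 go.py -.110 0 .0235
```

```text
2.25 [ 0.4512194  -0.05521588  0.26166367] [1.79941356e+02 1.61151281e-02 1.87143197e+01] [-0.06231678 -0.90543034  0.21415735] [ 0.04318756  0.01373862 -0.04022868]
[1.21482604e+01 2.07935627e-01 2.38160603e+02]
```

```bash
python3 -m creep '[{"wx":0,"wy":0,"wz":0,"tx":12,"ty":0,"tz":40,"gripper":-1},{"wx":0,"wy":0,"wz":0,"tx":12,"ty":0,"tz":80,"gripper":-1},{"wx":0,"wy":0,"wz":0,"tx":12,"ty":0,"tz":120,"gripper":-1},{"wx":0,"wy":0,"wz":0,"tx":12,"ty":0,"tz":160,"gripper":-1},{"wx":0,"wy":0,"wz":0,"tx":12,"ty":0,"tz":180,"gripper":-1}]'
python3 -m creep '[{"wx":0,"wy":0,"wz":0,"tx":0,"ty":0,"tz":30,"gripper":-1},{"wx":0,"wy":0,"wz":0,"tx":0,"ty":0,"tz":50,"gripper":-1},{"wx":0,"wy":0,"wz":0,"tx":0,"ty":0,"tz":58,"gripper":-1},{"wx":0,"wy":0,"wz":0,"tx":0,"ty":0,"tz":58,"gripper":-1},{"wx":0,"wy":0,"wz":0,"tx":0,"ty":0,"tz":58,"gripper":-1}]'
python3 go.py -.085 0 .0235
```

```text
time_s: 2.67
tool_pos: [0.4589, -0.053, 0.0768]
tool_rot: [-179.8, 0.4, 18.5]
force: [-1.6, -1.1, -0.7]
grip_width: 0.0005
grasp_force: 0.0
time_s: 3.08
tool_pos: [0.4628, -0.0522, 0.0239]
tool_rot: [180.0, 0.0, 18.6]
force: [1.0, -0.9, 0.1]
grip_width: 0.0003
grasp_force: 0.0
3.0833 [ 0.46279795 -0.05220916  0.02388242] [1.79992932e+02 6.52169341e-03 1.85609413e+01] [ 0.9633326  -0.91756408  0.12598655] [0.01174552 0.00073341 0.0147525 ]
[25.14903271 -0.47663494  0.37950013]
```

```bash
python3 -m creep '[{"wx":0,"wy":0,"wz":0,"tx":4,"ty":0,"tz":0,"gripper":-1},{"wx":0,"wy":0,"wz":0,"tx":8,"ty":0,"tz":0,"gripper":-1},{"wx":0,"wy":0,"wz":0,"tx":12,"ty":0,"tz":0,"gripper":-1},{"wx":0,"wy":0,"wz":0,"tx":15,"ty":0,"tz":0,"gripper":-1},{"wx":0,"wy":0,"wz":0,"tx":18,"ty":0,"tz":0,"gripper":-1}]'
python3 -m creep '[{"wx":0,"wy":0,"wz":0,"tx":1,"ty":0,"tz":0,"gripper":-1},{"wx":0,"wy":0,"wz":0,"tx":2,"ty":0,"tz":0,"gripper":-1},{"wx":0,"wy":0,"wz":0,"tx":3,"ty":0,"tz":0,"gripper":-1},{"wx":0,"wy":0,"wz":0,"tx":3,"ty":0,"tz":0,"gripper":-1}]'
python3 go.py -.085 0 .0235
python3 -m creep '[{"wx":0,"wy":0,"wz":0,"tx":1,"ty":0,"tz":0,"gripper":-1},{"wx":0,"wy":0,"wz":0,"tx":1,"ty":0,"tz":0,"gripper":-1},{"wx":0,"wy":0,"wz":0,"tx":2,"ty":0,"tz":0,"gripper":-1},{"wx":0,"wy":0,"wz":0,"tx":2,"ty":0,"tz":0,"gripper":-1}]'
python3 go.py -.085 0 .0235
```

```text
time_s: 3.5
tool_pos: [0.4805, -0.0453, 0.0241]
tool_rot: [180.0, -0.0, 18.7]
force: [-0.5, -0.2, 0.7]
grip_width: 0.0001
grasp_force: 0.2
time_s: 3.83
tool_pos: [0.4826, -0.0444, 0.0235]
tool_rot: [-180.0, 0.0, 18.7]
force: [-0.7, -0.6, 0.9]
grip_width: 0.0003
grasp_force: 0.1
3.8333 [ 0.48263178 -0.04439841  0.0234835 ] [-1.79997609e+02  2.28793134e-03  1.86651271e+01] [-0.66204305 -0.56269708  0.88558545] [ 0.01044639  0.02490937 -0.0144646 ]
[ 3.85941546  0.62153456 -0.01668464]
time_s: 4.17
tool_pos: [0.4846, -0.0438, 0.0236]
tool_rot: [180.0, -0.0, 18.7]
force: [0.0, -0.7, -0.0]
grip_width: 0.0006
grasp_force: 0.1
4.1667 [ 0.484619   -0.04382016  0.02355183] [ 1.79995148e+02 -1.10069607e-02  1.86559785e+01] [ 0.00284305 -0.66521161 -0.02075026] [-0.01740967 -0.00063411 -0.02095342]
[1.79172404 0.53309979 0.05221691]
```

```bash
for i in 1 ; do python3 -m creep '[{"wx":0,"wy":0,"wz":0,"tx":0.7,"ty":0,"tz":0,"gripper":-1},{"wx":0,"wy":0,"wz":0,"tx":1.5,"ty":0,"tz":0,"gripper":-1},{"wx":0,"wy":0,"wz":0,"tx":1.5,"ty":0,"tz":0,"gripper":-1}]'; done
python3 - <<'E'
from h import *
s=get_obs(); p,d=optics.read_camera('wrist'); cv2.imwrite('pics/w2.png',p[:,:,::-1])
E
```

```text
time_s: 4.42
tool_pos: [0.4861, -0.0433, 0.0236]
tool_rot: [180.0, -0.0, 18.7]
force: [-0.2, -0.4, 0.6]
grip_width: 0.0002
grasp_force: 0.0
```

View pics/w2.png

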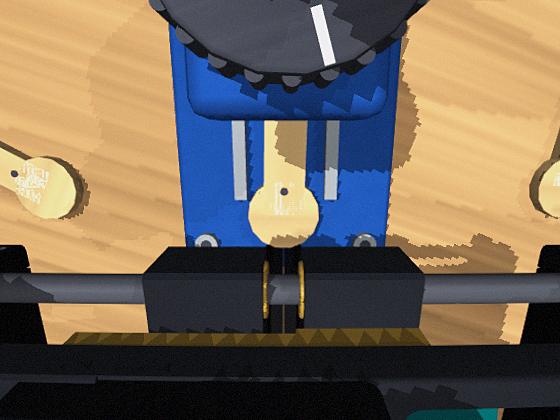

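The wrist view shows the tag between its rails, with its near end at (283,247) next to the finger tips. I'll measure how far it still has to go.

```bash
cat > tag.py <<'E'
from h import *
s=get_obs(); p,d=optics.read_camera('wrist'); P=cloud('wrist',p,d,s); p=p.astype(int)
y=np.radians(18.7); A=np.array([[np.cos(y),np.sin(y)],[-np.sin(y),np.cos(y)]])
q=(P[...,:2]-[.567,-.0165])@A.T
t=(p[...,0]>150)&(p[...,0]>p[...,2]+40)&(d>0)&(P[...,2]>.023)&(P[...,2]<.034)&(abs(q[...,1])<.025)&(q[...,0]<0)&(q[...,0]>-.12)
print('near',np.sort(q[t][:,0])[[0,5,20]],'y',q[t][:,1].min(),q[t][:,1].max(),'TCPx',(s['tool_pos'][:2]-np.array([.567,-.0165]))@A.T)
b=(p[...,2]>p[...,0]+40)&(abs(P[...,2]-.02)<.006); print('base front',np.percentile(q[b][:,0],.5),np.median(P[t][:,2]))
E
python3 tag.py
```

```text
near [-0.07446442 -0.07412491 -0.07357537] y -0.016989898640843343 0.017963747966983717 TCPx [-0.08531974  0.00056143]
base front -0.1925767276830436 0.027443516761924105
```

```bash
python3 -m creep '[{"wx":0,"wy":0,"wz":0,"tx":0.5,"ty":0,"tz":0,"gripper":-1},{"wx":0,"wy":0,"wz":0,"tx":1,"ty":0,"tz":0,"gripper":-1},{"wx":0,"wy":0,"wz":0,"tx":1,"ty":0,"tz":0,"gripper":-1}]'
python3 -m creep '[{"wx":0,"wy":0,"wz":0,"tx":0.5,"ty":0,"tz":0,"gripper":-1},{"wx":0,"wy":0,"wz":0,"tx":1,"ty":0,"tz":0,"gripper":-1},{"wx":0,"wy":0,"wz":0,"tx":1,"ty":0,"tz":0,"gripper":-1}]'
python3 tag.py
```

```text
time_s: 4.77
tool_pos: [0.4867, -0.0431, 0.0235]
tool_rot: [180.0, 0.0, 18.7]
force: [0.1, -0.4, 0.6]
grip_width: 0.0002
grasp_force: 0.3
time_s: 5.02
tool_pos: [0.487, -0.043, 0.0234]
tool_rot: [-180.0, 0.1, 18.6]
force: [-3.1, -0.2, 2.1]
grip_width: 0.0006
grasp_force: 1.5
near [-0.07364305 -0.07347255 -0.0730065 ] y -0.016956064752614027 0.017851539588401855 TCPx [-0.08427663  0.0005522 ]
base front -0.1922668018441334 0.027467842543859998
```

```bash
python3 -m creep '[{"wx":0,"wy":0,"wz":0,"tx":0.5,"ty":0,"tz":0,"gripper":-1},{"wx":0,"wy":0,"wz":0,"tx":1,"ty":0,"tz":0,"gripper":-1},{"wx":0,"wy":0,"wz":0,"tx":1.5,"ty":0,"tz":0,"gripper":-1},{"wx":0,"wy":0,"wz":0,"tx":1.5,"ty":0,"tz":0,"gripper":-1}]'
python3 tag.py
```

```text
time_s: 5.4
tool_pos: [0.4873, -0.0429, 0.0232]
tool_rot: [-180.0, 0.3, 18.6]
force: [-7.3, -1.4, 5.0]
grip_width: 0.0007
grasp_force: 3.4
near [-0.07402978 -0.07385794 -0.07323229] y -0.016901095876515792 0.01834590045823145 TCPx [-0.0840084  0.0005255]
base front -0.1921736405152665 0.02742443634390037
```

The tag is home: push force is 7 N with no further motion. Next I back off and rise.

```bash
python3 -m creep '[{"wx":0,"wy":0,"wz":0,"tx":-8,"ty":0,"tz":0,"gripper":-1},{"wx":0,"wy":0,"wz":0,"tx":-20,"ty":0,"tz":0,"gripper":-1},{"wx":0,"wy":0,"wz":0,"tx":-22,"ty":0,"tz":-20,"gripper":-1},{"wx":0,"wy":0,"wz":0,"tx":-22,"ty":0,"tz":-60,"gripper":-1},{"wx":0,"wy":0,"wz":0,"tx":-22,"ty":0,"tz":-100,"gripper":-1}]'
python3 -m creep '[{"wx":0,"wy":0,"wz":0,"tx":0,"ty":0,"tz":-40,"gripper":-1},{"wx":0,"wy":0,"wz":0,"tx":0,"ty":0,"tz":-80,"gripper":-1},{"wx":0,"wy":0,"wz":0,"tx":0,"ty":0,"tz":-110,"gripper":-1},{"wx":0,"wy":0,"wz":0,"tx":0,"ty":0,"tz":-110,"gripper":-1}]'
python3 go.py .022 0 .2
python3 - <<'E'
from h import *
s=get_obs(); print(s['qpos'])
p,d=optics.read_camera('wrist'); P=cloud('wrist',p,d,s); cv2.imwrite('pics/w3.png',p[:,:,::-1])
g=(np.hypot(P[...,0]-.588,P[...,1]+.01)<.04)&(P[...,2]>.148)&(P[...,2]<.16)
print('bar',g.sum(),cv2.minAreaRect((P[g][:,:2]*1000).astype(np.float32)),np.median(P[g][:,2]))
y=np.radians(18.7); A=np.array([[np.cos(y),np.sin(y)],[-np.sin(y),np.cos(y)]]); p=p.astype(int)
q=(P[...,:2]-[.567,-.0165])@A.T
t=(p[...,0]>150)&(p[...,0]>p[...,2]+40)&(d>0)&(P[...,2]>.023)&(P[...,2]<.034)&(abs(q[...,1])<.025)&(q[...,0]<0)&(q[...,0]>-.12)
print('near',np.sort(q[t][:,0])[[0,5,20]])
E
```

```text
time_s: 5.87
tool_pos: [0.4665, -0.049, 0.1235]
tool_rot: [-179.9, 0.1, 18.7]
force: [1.7, 0.1, 0.0]
grip_width: 0.0006
grasp_force: 0.0
time_s: 6.2
tool_pos: [0.4721, -0.0495, 0.2404]
tool_rot: [179.6, -0.6, 18.7]
force: [0.4, -1.0, 0.5]
grip_width: 0.0005
grasp_force: 0.0
6.2 [ 0.47213509 -0.04945221  0.24044431] [179.56697158  -0.64810652  18.67091947] [ 0.3603773  -1.0188915   0.51069496] [ 0.04653371 -0.05692785 -0.00066353]
[121.95618977  -1.17597763  41.81877809]
[ 39.31041834  -3.45020996 -34.86535039 104.95784625  -1.87540149
  77.11425715 -66.44476682]
bar 818 ((587.994873046875, -9.87624740600586), (32.1292610168457, 12.362459182739258), 57.186973571777344) 0.15312568442045235
near [-0.07382114 -0.07366504 -0.07157169]
```

View pics/w3.png

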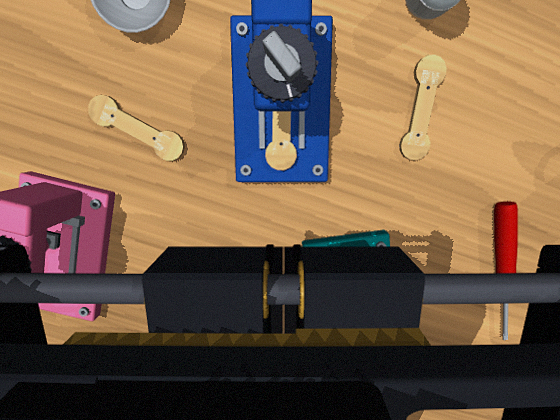

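The tag stays home, its near end at (281,168). The bar knob is at (282,57), at a world angle of about 56.5°. I'll go above it and turn.

```bash
python3 -m creep '[{"wx":0,"wy":0,"wz":-7,"tx":30,"ty":0,"tz":0,"gripper":0},{"wx":0,"wy":0,"wz":-14,"tx":60,"ty":0,"tz":0,"gripper":0},{"wx":0,"wy":0,"wz":-21,"tx":90,"ty":-1,"tz":10,"gripper":0},{"wx":0,"wy":0,"wz":-28,"tx":122,"ty":-1,"tz":20,"gripper":0},{"wx":0,"wy":0,"wz":-35,"tx":122,"ty":-1,"tz":30,"gripper":0}]' 20
python3 -m creep '[{"wx":0,"wy":0,"wz":-2.8,"tx":0,"ty":0,"tz":0,"gripper":0},{"wx":0,"wy":0,"wz":-2.8,"tx":0,"ty":0,"tz":0,"gripper":0},{"wx":0,"wy":0,"wz":-2.8,"tx":0,"ty":0,"tz":0,"gripper":0}]'
cat > knob.py <<'E'
from h import *
s=get_obs(); print(s['tool_pos'],s['tool_rot'],s['force'],s['wrist_torque'],s['qpos'])
print(Rn.from_euler('xyz',s['tool_rot'],degrees=True).inv().apply(np.array([.588,-.0098,.1255])-s['tool_pos'])*1000)
E
python3 knob.py
```

```text
time_s: 6.67
tool_pos: [0.5867, -0.0063, 0.2002]
tool_rot: [-179.8, -0.3, 54.2]
force: [-1.1, 0.1, 0.4]
grip_width: 0.0261
grasp_force: 0.0
time_s: 6.92
tool_pos: [0.5829, -0.0092, 0.2022]
tool_rot: [-179.9, 0.0, 56.4]
force: [-0.8, 0.6, 0.4]
grip_width: 0.0414
grasp_force: 0.0
[ 0.58286719 -0.00920256  0.20219057] [-1.79905274e+02  2.42283369e-02  5.63838369e+01] [-0.82638406  0.64005141  0.41714477] [-0.02663361 -0.00634921 -0.01069634] [ 33.17072386  14.88614791 -40.881639    93.40527269   9.95559291
  75.53180348 -42.8877667 ]
[ 2.37655957  4.73196935 76.68185022]
```

```bash
python3 -m creep '[{"wx":0,"wy":0,"wz":0,"tx":2.4,"ty":4.7,"tz":15,"gripper":0},{"wx":0,"wy":0,"wz":0,"tx":2.4,"ty":4.7,"tz":30,"gripper":0},{"wx":0,"wy":0,"wz":0,"tx":2.4,"ty":4.7,"tz":40,"gripper":0},{"wx":0,"wy":0,"wz":0,"tx":2.4,"ty":4.7,"tz":40,"gripper":0},{"wx":0,"wy":0,"wz":0,"tx":2.4,"ty":4.7,"tz":40,"gripper":0}]'
python3 knob.py
```

```text
time_s: 7.33
tool_pos: [0.5884, -0.0101, 0.1628]
tool_rot: [-179.9, 0.0, 56.4]
force: [0.8, -0.3, 0.8]
grip_width: 0.0432
grasp_force: 0.0
[ 0.58835059 -0.010064    0.16284745] [-1.79949720e+02  4.04302671e-02  5.64257092e+01] [ 0.82272246 -0.34884999  0.76352472] [ 0.02099377 -0.04439477 -0.01362088] [ 32.38803902  17.27027055 -40.37508089  95.5194247   11.69284636
  71.5846568  -44.01546489]
[ 0.05243261 -0.40532498 37.34779189]
```

```bash
python3 -m creep '[{"wx":0,"wy":0,"wz":0,"tx":0,"ty":-0.3,"tz":12,"gripper":0},{"wx":0,"wy":0,"wz":0,"tx":0,"ty":-0.3,"tz":24,"gripper":0},{"wx":0,"wy":0,"wz":0,"tx":0,"ty":-0.3,"tz":34,"gripper":0},{"wx":0,"wy":0,"wz":0,"tx":0,"ty":-0.3,"tz":36.5,"gripper":0},{"wx":0,"wy":0,"wz":0,"tx":0,"ty":-0.3,"tz":36.5,"gripper":0}]'
python3 - <<'E'
from h import *
s=get_obs(); p,d=optics.read_camera('wrist'); cv2.imwrite('pics/w4.png',p[:,:,::-1])
E
python3 knob.py
```

```text
time_s: 7.75
tool_pos: [0.5876, -0.0098, 0.1255]
tool_rot: [-179.9, 0.1, 56.5]
force: [0.2, -0.4, -0.3]
grip_width: 0.0436
grasp_force: 0.0
[ 0.58824989 -0.00969655  0.12638991] [-1.79941010e+02  2.68216309e-02  5.64632669e+01] [ 0.82523529  0.36470748 -0.39068882] [-0.03024898 -0.07500578 -0.02092068] [ 31.81640879  19.13461246 -39.90048822  97.8652544   13.10475533
  67.82703199 -45.06164111]
[-0.22386718 -0.15022533  0.89016642]
```

View pics/w4.png

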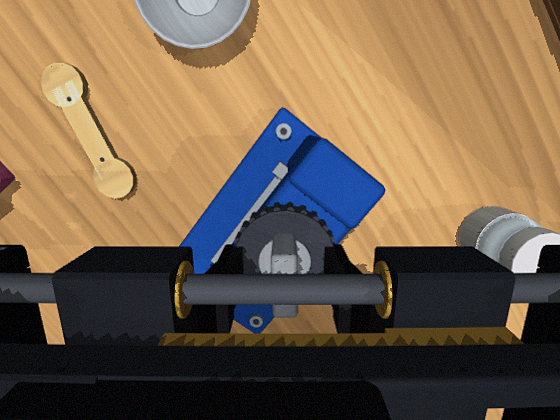

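The bar at (285,262) stands upright between the open fingers, centred and aligned. I'll close, then read the torque baseline.

```bash
python3 -m creep '[{"wx":0,"wy":0,"wz":0,"tx":0,"ty":0,"tz":0,"gripper":-1},{"wx":0,"wy":0,"wz":0,"tx":0,"ty":0,"tz":0,"gripper":-1},{"wx":0,"wy":0,"wz":0,"tx":0,"ty":0,"tz":0,"gripper":-1},{"wx":0,"wy":0,"wz":0,"tx":0,"ty":0,"tz":0,"gripper":-1},{"wx":0,"wy":0,"wz":0,"tx":0,"ty":0,"tz":0,"gripper":-1}]' 40
python3 -m creep '[{"wx":0,"wy":0,"wz":0,"tx":0,"ty":0,"tz":0,"gripper":-1},{"wx":0,"wy":0,"wz":0,"tx":0,"ty":0,"tz":0,"gripper":-1},{"wx":0,"wy":0,"wz":0,"tx":0,"ty":0,"tz":0,"gripper":-1}]'
python3 knob.py
```

```text
time_s: 8.22
tool_pos: [0.5888, -0.0098, 0.1273]
tool_rot: [180.0, -0.0, 56.5]
force: [0.4, -0.0, 0.0]
grip_width: 0.0182
grasp_force: 0.0
time_s: 8.47
tool_pos: [0.5886, -0.0096, 0.1272]
tool_rot: [180.0, 0.0, 56.5]
force: [-0.8, -0.7, 2.6]
grip_width: 0.0114
grasp_force: 40.0
[ 0.58856109 -0.00962844  0.12724101] [1.79998616e+02 7.82419881e-03 5.64689864e+01] [-0.83660975 -0.66362471  2.59632164] [-0.03459616  0.1736242  -0.00934803] [ 31.82200754  19.07790729 -39.91925833  97.82597148  13.09557766
  67.85465317 -45.05632868]
[-0.4527119  -0.37298609  1.74105856]
```

```bash
cat > tq.py <<'E'
from h import *
T=[];F=[]
for i in range(4):
    s=get_obs(); T.append(s['wrist_torque']); F.append(s['force']); optics.read_camera('top')
print('Tz',np.round([t[2] for t in T],3),np.mean(T,0).round(3),'F',np.mean(F,0).round(1),'rot',s['tool_rot'].round(1),'q7',s['qpos'][6].round(1))
E
python3 tq.py
python3 -m creep '[{"wx":0,"wy":0,"wz":3,"tx":0,"ty":0,"tz":0,"gripper":-1},{"wx":0,"wy":0,"wz":6,"tx":0,"ty":0,"tz":0,"gripper":-1},{"wx":0,"wy":0,"wz":9,"tx":0,"ty":0,"tz":0,"gripper":-1},{"wx":0,"wy":0,"wz":12,"tx":0,"ty":0,"tz":0,"gripper":-1},{"wx":0,"wy":0,"wz":15,"tx":0,"ty":0,"tz":0,"gripper":-1}]'
python3 tq.py
```

```text
Tz [-0.009  0.048  0.037  0.033] [0.022 0.219 0.027] F [-1.4 -0.1  2.5] rot [180.    0.   56.5] q7 -45.1
time_s: 9.08
tool_pos: [0.5886, -0.0097, 0.1272]
tool_rot: [180.0, 0.0, 41.3]
force: [-0.9, -0.4, 2.3]
grip_width: 0.0113
grasp_force: 40.0
Tz [ 0.117 -0.018 -0.115 -0.125] [ 0.035  0.316 -0.035] F [-1.7 -0.1  2.4] rot [180.    0.   41.5] q7 -59.3
```

At rest the torque is just friction holding, so only the moving torque counts. I'll turn at constant speed in small rows and read after each one.

```bash
cat > r.py <<'E'
from cell import get_obs
s=get_obs(); print('Tz %.3f  yaw %.2f  t %.2f Fz %.1f'%(s['wrist_torque'][2],s['tool_rot'][2],s['time_s'],s['force'][2]))
E
C='python3 -m creep'
$C '[{"wx":0,"wy":0,"wz":1.2,"tx":0,"ty":0,"tz":0,"gripper":-1}]' >/dev/null; python3 r.py
$C '[{"wx":0,"wy":0,"wz":1.2,"tx":0,"ty":0,"tz":0,"gripper":-1}]' >/dev/null; python3 r.py
$C '[{"wx":0,"wy":0,"wz":1.2,"tx":0,"ty":0,"tz":0,"gripper":-1}]' >/dev/null; python3 r.py
$C '[{"wx":0,"wy":0,"wz":1.2,"tx":0,"ty":0,"tz":0,"gripper":-1}]' >/dev/null; python3 r.py
$C '[{"wx":0,"wy":0,"wz":1.2,"tx":0,"ty":0,"tz":0,"gripper":-1}]' >/dev/null; python3 r.py
$C '[{"wx":0,"wy":0,"wz":1.2,"tx":0,"ty":0,"tz":0,"gripper":-1}]' >/dev/null; python3 r.py
```

```text
Tz 0.098  yaw 40.30  t 9.37 Fz 2.6
Tz 0.073  yaw 39.00  t 9.45 Fz 4.1
Tz 0.112  yaw 37.77  t 9.53 Fz 4.0
Tz 0.112  yaw 36.56  t 9.62 Fz 4.5
Tz 0.110  yaw 35.35  t 9.70 Fz 5.0
Tz 0.107  yaw 34.15  t 9.78 Fz 4.6
```

Free turning reads a clean 0.11 N m. I'll continue.

```bash
C='python3 -m creep'
$C '[{"wx":0,"wy":0,"wz":1.5,"tx":0,"ty":0,"tz":0,"gripper":-1}]' >/dev/null; python3 r.py
$C '[{"wx":0,"wy":0,"wz":1.5,"tx":0,"ty":0,"tz":0,"gripper":-1}]' >/dev/null; python3 r.py
$C '[{"wx":0,"wy":0,"wz":1.5,"tx":0,"ty":0,"tz":0,"gripper":-1}]' >/dev/null; python3 r.py
$C '[{"wx":0,"wy":0,"wz":1.5,"tx":0,"ty":0,"tz":0,"gripper":-1}]' >/dev/null; python3 r.py
$C '[{"wx":0,"wy":0,"wz":1.5,"tx":0,"ty":0,"tz":0,"gripper":-1}]' >/dev/null; python3 r.py
```

```text
Tz 0.053  yaw 32.64  t 9.87 Fz 5.1
Tz 0.104  yaw 31.13  t 9.95 Fz 5.1
Tz 0.078  yaw 29.63  t 10.03 Fz 5.2
Tz 0.073  yaw 28.13  t 10.12 Fz 4.8
Tz 0.085  yaw 26.63  t 10.20 Fz 4.0
```

```bash
echo ok
```

```text
ok
```

```bash
C='python3 -m creep'
$C '[{"wx":0,"wy":0,"wz":1.5,"tx":0,"ty":0,"tz":0,"gripper":-1}]' >/dev/null; python3 r.py
$C '[{"wx":0,"wy":0,"wz":1.5,"tx":0,"ty":0,"tz":0,"gripper":-1}]' >/dev/null; python3 r.py
$C '[{"wx":0,"wy":0,"wz":1.5,"tx":0,"ty":0,"tz":0,"gripper":-1}]' >/dev/null; python3 r.py
$C '[{"wx":0,"wy":0,"wz":1.5,"tx":0,"ty":0,"tz":0,"gripper":-1}]' >/dev/null; python3 r.py
$C '[{"wx":0,"wy":0,"wz":1.5,"tx":0,"ty":0,"tz":0,"gripper":-1}]' >/dev/null; python3 r.py
```

```text
Tz 0.093  yaw 25.13  t 10.28 Fz 5.2
Tz 0.070  yaw 23.63  t 10.37 Fz 5.2
Tz 0.078  yaw 22.13  t 10.45 Fz 4.8
Tz 0.089  yaw 20.63  t 10.53 Fz 5.4
Tz 0.085  yaw 19.13  t 10.62 Fz 4.7
```

```bash
C='python3 -m creep'
$C '[{"wx":0,"wy":0,"wz":1.5,"tx":0,"ty":0,"tz":0,"gripper":-1}]' >/dev/null; python3 r.py
$C '[{"wx":0,"wy":0,"wz":1.5,"tx":0,"ty":0,"tz":0,"gripper":-1}]' >/dev/null; python3 r.py
$C '[{"wx":0,"wy":0,"wz":1.5,"tx":0,"ty":0,"tz":0,"gripper":-1}]' >/dev/null; python3 r.py
$C '[{"wx":0,"wy":0,"wz":1.5,"tx":0,"ty":0,"tz":0,"gripper":-1}]' >/dev/null; python3 r.py
$C '[{"wx":0,"wy":0,"wz":1.5,"tx":0,"ty":0,"tz":0,"gripper":-1}]' >/dev/null; python3 r.py
```

```text
Tz 0.113  yaw 17.63  t 10.70 Fz 5.0
Tz 0.105  yaw 16.13  t 10.78 Fz 5.6
Tz 0.103  yaw 14.64  t 10.87 Fz 4.6
Tz 0.152  yaw 13.14  t 10.95 Fz 4.7
Tz 0.164  yaw 11.64  t 11.03 Fz 5.1
```

```bash
C='python3 -m creep'
$C '[{"wx":0,"wy":0,"wz":0.7,"tx":0,"ty":0,"tz":0,"gripper":-1}]' >/dev/null; python3 r.py
$C '[{"wx":0,"wy":0,"wz":0.7,"tx":0,"ty":0,"tz":0,"gripper":-1}]' >/dev/null; python3 r.py
$C '[{"wx":0,"wy":0,"wz":0.7,"tx":0,"ty":0,"tz":0,"gripper":-1}]' >/dev/null; python3 r.py
```

```text
Tz 0.155  yaw 10.95  t 11.12 Fz 5.2
Tz 0.138  yaw 10.28  t 11.20 Fz 5.8
Tz 0.225  yaw 9.58  t 11.28 Fz 5.5
```

The torque is now about 0.07 to 0.08 N m above free, so roughly 15 N of clamping. That's enough, so I'll settle, let go and rise.

```bash
python3 -m creep '[{"wx":0,"wy":0,"wz":0,"tx":0,"ty":0,"tz":0,"gripper":-1},{"wx":0,"wy":0,"wz":0,"tx":0,"ty":0,"tz":0,"gripper":-1},{"wx":0,"wy":0,"wz":0,"tx":0,"ty":0,"tz":0,"gripper":-1},{"wx":0,"wy":0,"wz":0,"tx":0,"ty":0,"tz":0,"gripper":-1}]'; python3 tq.py
python3 -m creep '[{"wx":0,"wy":0,"wz":0,"tx":0,"ty":0,"tz":0,"gripper":0},{"wx":0,"wy":0,"wz":0,"tx":0,"ty":0,"tz":0,"gripper":0},{"wx":0,"wy":0,"wz":0,"tx":0,"ty":0,"tz":0,"gripper":0},{"wx":0,"wy":0,"wz":0,"tx":0,"ty":0,"tz":0,"gripper":0},{"wx":0,"wy":0,"wz":0,"tx":0,"ty":0,"tz":0,"gripper":0}]'
python3 -m creep '[{"wx":0,"wy":0,"wz":0,"tx":0,"ty":0,"tz":-10,"gripper":0},{"wx":0,"wy":0,"wz":0,"tx":0,"ty":0,"tz":-30,"gripper":0},{"wx":0,"wy":0,"wz":0,"tx":0,"ty":0,"tz":-60,"gripper":0},{"wx":0,"wy":0,"wz":0,"tx":0,"ty":0,"tz":-90,"gripper":0},{"wx":0,"wy":0,"wz":0,"tx":0,"ty":0,"tz":-110,"gripper":0}]'
python3 -m creep '[{"wx":0,"wy":0,"wz":0,"tx":-40,"ty":0,"tz":0,"gripper":0},{"wx":0,"wy":0,"wz":0,"tx":-80,"ty":0,"tz":0,"gripper":0},{"wx":0,"wy":0,"wz":0,"tx":-110,"ty":0,"tz":0,"gripper":0},{"wx":0,"wy":0,"wz":0,"tx":-110,"ty":0,"tz":0,"gripper":0},{"wx":0,"wy":0,"wz":0,"tx":-110,"ty":0,"tz":0,"gripper":0}]'
python3 - <<'E'
from h import *
s=get_obs(); p,d=optics.read_camera('wrist'); P=cloud('wrist',p,d,s); cv2.imwrite('pics/w5.png',p[:,:,::-1])
g=(np.hypot(P[...,0]-.588,P[...,1]+.01)<.04)&(P[...,2]>.142)&(P[...,2]<.158)
print('bar',g.sum(),cv2.minAreaRect((P[g][:,:2]*1000).astype(np.float32)),np.median(P[g][:,2]))
E
python3 tag.py
```

```text
time_s: 11.62
tool_pos: [0.5886, -0.0097, 0.1272]
tool_rot: [180.0, -0.0, 9.6]
force: [-2.0, 0.5, 4.6]
grip_width: 0.0119
grasp_force: 40.0
Tz [0.132 0.079 0.111 0.12 ] [0.074 0.617 0.111] F [-2.2  0.2  4.7] rot [180.   -0.    9.6] q7 -89.8
time_s: 12.23
tool_pos: [0.5886, -0.0099, 0.1267]
tool_rot: [-180.0, 0.0, 9.6]
force: [-0.3, -0.7, 0.8]
grip_width: 0.0371
grasp_force: 0.0
time_s: 12.65
tool_pos: [0.5896, -0.0095, 0.2409]
tool_rot: [179.9, -0.2, 9.7]
force: [0.6, -0.4, 0.7]
grip_width: 0.0433
grasp_force: 0.0
time_s: 13.07
tool_pos: [0.4797, -0.0288, 0.2382]
tool_rot: [179.8, -0.1, 9.6]
force: [0.4, -0.0, -0.2]
grip_width: 0.0435
grasp_force: 0.0
bar 816 ((587.6209716796875, -9.88596248626709), (31.563640594482422, 11.541034698486328), 9.824517250061035) 0.15324865573588
near [-0.07408694 -0.07348741 -0.07196046] y -0.016931032241208923 0.017787547269455212 TCPx [-0.08546693  0.01646446]
base front -0.18292291520765566 0.027403754959449633
```

View pics/w5.png

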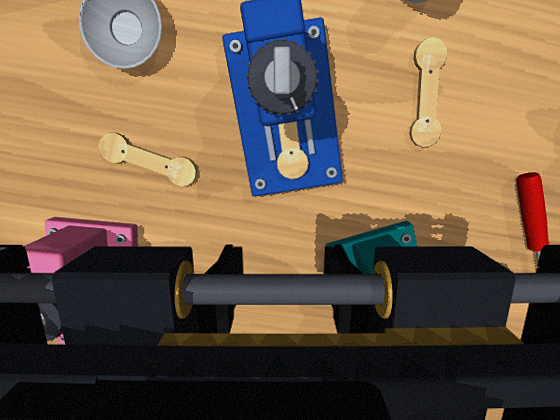

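The bar stays where I left it (282,68), the tag is home with its near end at (291,178), the collar mark is unmoved at (294,103), and the arm is clear.

```bash
python3 -c "
from cell import env
print(env.sign_off())"
```

```text
the job is handed in; nothing more can be done
None
```

The tag is home against the back stop and clamped at an estimated 15 N (felt from the knob torque, not measured directly); the knob is released, the collar mark looks unmoved, no other bench item was touched, and the job is handed in with no verdict returned.

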